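# Stack the tea tins on their mats

### The job

Tea is over: tidy the five tea tins into two neat upright stacks. Put the round tins on the round mat, largest at the bottom, then the middle one, then the smallest; and the square tins on the square mat, the larger one below, with their sides lined up with the mat's. Centre each tin on what it stands on, knock no tin over, and leave the tea bowl, the honey jar and the vase where they stand.

Things in the scene. Friction and masses are not known exactly. Their poses are not given: they have to be found in the camera images.
- round_large: The largest round tea tin, an upright cylinder of white enamelled steel with a flat light-wood lid of the same diameter: 66 mm in diameter, 60 mm high overall (lid included, no knob, top flat). Loose, 0.17 to 0.34 kg. Origin: centre of the underside, z up. Tins, mats and tea bowl share eight places at random, over 105 mm between centres.
- round_medium: The middle round tea tin, an upright cylinder of white enamelled steel with a flat light-wood lid of the same diameter: 55 mm in diameter, 50 mm high overall (lid included, no knob, top flat). Loose, 0.11 to 0.23 kg. Origin: centre of the underside, z up.
- round_small: The smallest round tea tin, an upright cylinder of white enamelled steel with a flat light-wood lid of the same diameter: 44 mm in diameter, 46 mm high overall (lid included, no knob, top flat). Loose, 0.07 to 0.16 kg. Origin: centre of the underside, z up.
- square_large: The larger square tea tin, an upright white enamelled box with vertical sides and a flat light-wood lid of the same outline: 60 x 60 mm in plan, 60 mm high overall (lid included, no knob, top flat). Loose, 0.17 to 0.34 kg. Origin: centre of the underside; x and y are square to its sides, z up.
- square_small: The smaller square tea tin, an upright white enamelled box with vertical sides and a flat light-wood lid of the same outline: 44 x 44 mm in plan, 48 mm high overall (lid included, no knob, top flat). Loose, 0.08 to 0.17 kg. Origin: centre of the underside; x and y are square to its sides, z up.
- round_mat: Round dark-wood table mat, a flat disc 100 mm in diameter and 8 mm thick, fixed to the table. Its place changes from start to start. Origin: centre of its underside, on the table.
- square_mat: Square dark-wood table mat, a flat slab 90 x 90 mm and 8 mm thick, fixed to the table, at any yaw; its place changes from start to start. Origin: centre of its underside, on the table; x and y are square to its sides.
- tea_bowl: Bystander: open blue ceramic tea bowl without a handle, 72 mm across the rim, 55 mm high, standing among the tins. Loose. Origin: centre of the underside.
- honey_jar: Bystander: amber glass jar with a steel cap, 68 mm in diameter, 85 mm high, to the robot's right. Loose. Origin: centre of the underside.
- vase: Bystander: green glass vase, at most 84 mm across and 145 mm high, with dried stalks up to 280 mm high, to the robot's left. Loose. Origin: centre of the underside.
There are look-alikes about, which are no part of the job. Leave any green or orange look-alike of the square_mat alone.

How it is judged:
By the outcome, as a careful person would: the job done as asked, in the order asked, and still so for the second after the job is handed in, with the robot touching nothing.
It also fails if it takes over 115 s, if anything falls off the work surface, if the arm or the gripper's body presses on something with over 40 N, if the wrist force passes 120 N, or if a joint passes its speed limit or range.

### The arm

A 6-joint arm with a two-finger parallel gripper is mounted at the origin on the work surface. World frame = base frame: x ahead of the robot, y to its left, z up, the work surface at z = 0. Lengths are in mm, angles in rad, forces in N, time in s.
With the tool pointing down it reaches from about 300 to 775 mm from the base axis. Payload 14.6 kg.
Tool frame: the origin (TCP) lies on the front face of the gripper's body, between the roots of the fingers; the fingertips stand 97 mm ahead of it and the grasp point (between the pads) lies 78 mm ahead of it; z points along the fingers, y is the direction in which the jaws open and shut (so a half turn about z gives the same grasp; the last joint's range is limited). The gripper opens to 94 mm and grips with 3 to 60 N. Pads are 16 mm wide; open, the fingers measure 119 mm over their backs; the gripper's body (75 mm by 177 mm) begins 78 mm behind the grasp point.
Start: joints at [-1.266, 0.3, 1.521, -0, 1.321, -0.067], TCP at [199.804, -512.414, 302.646] pointing down, gripper open.
Joint ranges: [-3.03, 3.03], [-0.79, 2.21], [0.23, 2.52], [-1.04, 4.18], [0, 3.07], [-2.55, 2.55]. Speed limits (rad/s): [2.22, 2.22, 2.57, 3.14, 3.14, 3.14].

### API

Orientations are given as [roll, pitch, yaw] about the fixed x, y, z axes, in that order (R = Rz(yaw) Ry(pitch) Rx(roll)).
In Python, from cell import manip, eyes, finder gives the robot as it stands.
- The arm moves only by the tool drive_tool, never from a script. Its argument "rows" is a list of rows, each an object with "offset": the shift along the tool's x, y, z in mm, a list of three; "spin": the turn about the tool's z in degrees; "jaw": the finger opening in mm, from 0 to 94. In form: [{"offset": [dx, dy, dz], "spin": spin, "jaw": jaw}, ...]. A call has 1 to 20 rows; each row shifts and turns the commanded pose from where the row before left it, along the tool's axes as they then stand; what a row does not reach is not made up. A row lasts 1/10 s, in which the tool goes at most 50 mm and 8.59 degrees, less where a joint would pass 70% of its speed; a pose out of reach is approached as far as the arm can. A call is refused whole if a number of a shift passes 50 or a number of a turn 8.59, either way. A call with a gripper value outside its range is refused whole. The fingers move at their own pace and stop on an object; "force" is the grip in N (left out, the last holds). Time passes only in rows, so rows that do not move let the fingers close. It gives the time, the measured TCP pose, the force and the opening at its end, in the units of the state.
- manip.read_state(): the state, without advancing time (a new reading comes with each control period).
- eyes.camera(name): name is "side" or "top" or "wrist"; returns a dict with "color" (384x512x3 uint8, blue, green, red), "depth" (384x512 float32, mm along the optical axis (not along the pixel's ray), 0 where there is no reading), "vfov" (degrees; the focal length in pixels is half the picture's height over the tangent of half this angle, whatever the lens; pixels are square), "cx", "cy" (the principal point, pixels), "D" ([k1, k2, p1, p2, k3] as OpenCV has them; the pictures are not rectified), "rvec" (rotation vector, rad) and "tvec" (3), from world to camera coordinates, as OpenCV has them. Camera axes: x right, y down, z forward; pixel columns grow to the right and rows downward; lengths in mm; the calibration is good to about 2 mm. A picture is of the moment at which its call begins.
- manip.sign_off(): hands the job in, once; it reports no verdict.
Trained networks look in the newest picture that a camera, given by its name, has taken for a name from the list of things; names that differ only in an ending like _2 or _b are one class to them, and where a whole thing is asked for, a point or a joint stands for the part that bears it (a point fixed in the world has none). Each returns a list of dicts, best first, with "p" (0 to 1); they miss things now and then, are a little off and sometimes report something else, mostly with a low value. They report only what shows in the picture. A call takes as long as a camera call. They do not tell look-alikes from the thing itself.
- finder.find_in(camera, target): "uv" ([column, row] in pixels, amid what is visible of it).
The state is a dict: "clock": time; "joints": joint angles; "qd": joint speeds; "effort": joint torques, N m; "eef_pos": TCP position; "eef_rot": TCP orientation; "wrist_force": force on the tool from outside, world axes, zero at the start; "moment": the same for the moment, N m; "finger_gap": finger opening in mm.
Only numpy, scipy, OpenCV 4.12 (cv2) and the standard library are available. Lean on these libraries where they do the work, as an engineer would, in place of code of your own. Each camera call takes 0.05 s, during which the arm holds its last target. There are 200 camera calls.

## Working session

There is one attempt and no reset: what is moved stays moved. The work goes in short steps, Python scripts to look and compute and a tool call to move; the robot and the scene stay as the last step left them, time stands still between calls to the robot, and variables do not carry over. Pictures are saved under pics/ and viewed, about 12 in all and at most 16, crops included, and the job is handed in when it is done.

Besides the shell and the picture viewer there is one more tool, called after ">>>" by a JSON object that holds its "api" and its "payload". drive_tool: Moves the arm, as the interface text tells. Its arguments: {"type":"object","properties":{"rows":{"type":"array","items":{"type":"object","properties":{"offset":{"type":"array","items":{"type":"number"}},"spin":{"type":"number"},"jaw":{"type":"number"}}}},"force":{"type":"number"}},"required":["rows"]}

```bash
ls; mkdir -p pics; cat > h.py <<'E'
import numpy as np,cv2
from cell import manip,eyes,finder
def cam(n):
    c=eyes.camera(n);h=c["color"].shape[0];f=h/2/np.tan(np.radians(c["vfov"])/2)
    c["K"]=np.array([[f,0,c["cx"]],[0,f,c["cy"]],[0,0,1.]]);c["D"]=np.array(c["D"],float)
    c["R"]=cv2.Rodrigues(np.array(c["rvec"],float))[0];c["t"]=np.array(c["tvec"],float).reshape(3);return c
def ray(c,uv):
    n=cv2.undistortPoints(np.array(uv,float).reshape(-1,1,2),c["K"],c["D"]).reshape(-1,2)
    return np.c_[n,np.ones(len(n))]@c["R"]   # world dirs
def onplane(c,uv,z):
    d=ray(c,uv);o=-c["R"].T@c["t"];return o+d*((z-o[2])/d[:,2])[:,None]
def cloud(c):
    h,w=c["depth"].shape;u,v=np.meshgrid(np.arange(w),np.arange(h))
    d=ray(c,np.c_[u.ravel(),v.ravel()]);o=-c["R"].T@c["t"]
    P=o+d*c["depth"].ravel()[:,None];P[c["depth"].ravel()==0]=np.nan
    return P.reshape(h,w,3)
E
python3 - <<'E'
from h import *
for n in("top","side"):
    c=cam(n);cv2.imwrite(f"pics/{n}0.png",c["color"])
    P=cloud(c); print(n,-c["R"].T@c["t"],np.nanmedian(P[...,2]))
    np.savez(f"{n}0.npz",P=P,color=c["color"])
    for t in "round_large round_medium round_small square_large square_small round_mat square_mat tea_bowl honey_jar vase".split():
        for r in finder.find_in(n,t)[:3]:
            u,v=r["uv"];p=P[int(round(v)),int(round(u))]
            print(t,np.round(r["uv"]),round(r["p"],2),np.round(p,0))
E
```

```text
pics
top [ 532.8636447     2.08967366 1338.69109764] -1.724093573704522
round_large [227. 181.] 0.61 [622.  81.  60.]
round_medium [275. 187.] 0.75 [606. -86.  47.]
round_small [266. 232.] 0.68 [449. -59.  45.]
square_large [183. 234.] 0.72 [434. 227.  62.]
square_small [189. 180.] 0.61 [622. 216.  46.]
round_mat [317. 226.] 0.77 [ 472. -244.   10.]
square_mat [313. 184.] 0.74 [ 624. -226.    5.]
square_mat [321. 140.] 0.59 [ 784. -252.    9.]
square_mat [276. 148.] 0.56 [750. -89.   7.]
tea_bowl [221. 225.] 0.65 [467. 101.   7.]
tea_bowl [122. 198.] 0.23 [551. 417. 146.]
honey_jar [366. 216.] 0.77 [ 514. -399.   82.]
vase [122. 198.] 0.66 [551. 417. 146.]
side [ 47.74862362 781.80449829 826.27321246] 0.015021885398368795
round_large [250. 215.] 0.68 [582.  97.  59.]
round_medium [281. 189.] 0.87 [594. -60.  34.]
round_small [335. 213.] 0.92 [425. -58.  33.]
square_large [268. 284.] 0.57 [418. 253.  61.]
square_large [366. 141.] 0.2 [ 502. -395.   49.]
square_small [205. 244.] 0.94 [615. 229.  46.]
round_mat [355. 179.] 0.91 [ 460. -247.   11.]
square_mat [264. 144.] 0.93 [ 787. -251.    7.]
square_mat [245. 173.] 0.73 [740. -89.   9.]
tea_bowl [246. 217.] 0.66 [590. 103.  52.]
tea_bowl [286. 238.] 0.62 [488.  75.  15.]
vase [158. 301.] 0.56 [534. 449. 120.]
```

```bash
python3 - <<'E'
import cv2
a=cv2.imread("pics/top0.png")[110:270,95:400];cv2.imwrite("pics/topc.png",cv2.resize(a,(793,416),interpolation=cv2.INTER_CUBIC))
E
```

```text
(no output)
```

View pics/topc.png

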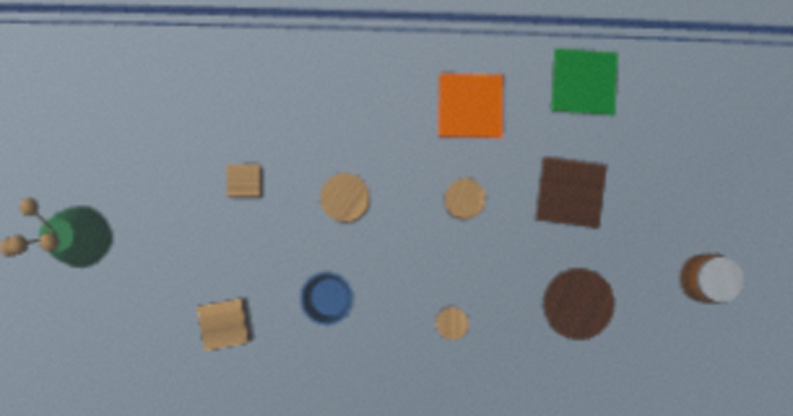

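```bash
python3 - <<'E'
from h import *
z=np.load("top0.npz");P=z["P"];col=z["color"]
H={"round_large":((622,81),60,33),"round_medium":((606,-86),50,27.5),"round_small":((449,-59),46,22),"square_large":((434,227),60,42),"square_small":((622,216),48,31),"round_mat":((472,-244),8,50),"sqm_A":((624,-226),8,64),"sqm_B":((784,-252),8,64),"sqm_C":((750,-89),8,64)}
for k,((x,y),h,r) in H.items():
    d=np.hypot(P[...,0]-x,P[...,1]-y)
    m=(d<r+12)&(abs(P[...,2]-h)<(10 if h>20 else 4.5))
    m=cv2.morphologyEx(m.astype(np.uint8),cv2.MORPH_OPEN,np.ones((3,3)))
    q=P[m>0][:,:2].astype(np.float32); b=cv2.minAreaRect(q)
    print(k,len(q),"mean",q.mean(0).round(1),"box",np.round(b[0],1),np.round(b[1],1),round(b[2],1),"z",round(np.median(P[m>0][:,2]),1),"bgr",col[m>0].mean(0).round())
E
```

```text
round_large 268 mean [608.2  81.4] box [609.5  80.9] [59.1 62.4] 1.6 z 60.6 bgr [ 95. 127. 155.]
round_medium 186 mean [610.6 -78.8] box [611.3 -78.9] [52.9 49.2] 2.0 z 50.1 bgr [ 93. 126. 153.]
round_small 125 mean [442.7 -67.1] box [441.7 -67.8] [42.2 38.7] 0.9 z 46.2 bgr [ 96. 128. 155.]
square_large 311 mean [432.4 236.2] box [432.1 236.6] [60.4 61.4] 12.2 z 61.0 bgr [ 92. 124. 150.]
square_small 163 mean [625.2 218.1] box [625.6 219. ] [42.1 44.6] 2.1 z 49.1 bgr [ 94. 125. 150.]
round_mat 429 mean [ 468.9 -245.6] box [ 468.6 -244.9] [94.2 89.2] 77.8 z 8.4 bgr [49. 57. 77.]
sqm_A 458 mean [ 626.5 -229.6] box [ 624.9 -229. ] [91.4 88.7] 88.7 z 8.2 bgr [50. 58. 77.]
sqm_B 455 mean [ 779.8 -245.4] box [ 780.5 -246.8] [90.  86.5] 87.4 z 8.6 bgr [ 59. 118.  37.]
sqm_C 450 mean [740.5 -87.7] box [744.6 -85.5] [92.5 87.4] 1.5 z 8.1 bgr [ 30.  97. 189.]
```

```bash
cat >> h.py <<'E'
from scipy.spatial.transform import Rotation as Ro
def rel(x,y,z,yaw_deg=None):
    """shift in tool axes (mm) to TCP target, and spin (deg) to bring tool y (jaw dir) to world angle yaw (mod 180)"""
    s=manip.read_state();R=Ro.from_euler("xyz",s["eef_rot"]).as_matrix()
    d=R.T@(np.array([x,y,z])-s["eef_pos"]);a=np.degrees(np.arctan2(R[1,1],R[0,1]))
    print("tcp",np.round(s["eef_pos"],1),"jawang",round(a,2),"shift",d.round(1),"dir x",R[:,0].round(2),"clock",s["clock"])
    if yaw_deg is not None:
        e=(yaw_deg-a+90)%180-90;print("spin",round(-e,2))
E
python3 - <<'E'
from h import *
s=manip.read_state();print(s)
c=cam("wrist");R=Ro.from_euler("xyz",s["eef_rot"]).as_matrix()
o=-c["R"].T@c["t"];print("cam in tool",R.T@(o-s["eef_pos"]),"cam z in tool",R.T@c["R"][2],c["vfov"])
rel(469,-245,303,90)
E
```

```text
{'clock': 1.1, 'joints': array([-1.26560881e+00,  2.99897231e-01,  1.52101211e+00,  1.14036953e-06,
        1.32067258e+00, -6.66237802e-02]), 'qd': array([ 0.00109632,  0.00075799, -0.00014506,  0.00026224, -0.00069879,
       -0.00151033]), 'effort': array([-9.66318185e-04, -5.31663287e+01, -3.52916121e+01,  7.08298478e-02,
        2.13495141e-02, -6.78579156e-06]), 'eef_pos': array([ 199.79966974, -512.41661779,  302.64197301]), 'eef_rot': array([ 3.14158187e+00, -3.87576334e-07,  3.71811011e-01]), 'wrist_force': array([-0.48987129, -0.19945324,  0.08031872]), 'moment': array([-0.00961161, -0.02204365, -0.04615335]), 'finger_gap': 93.91277643809799}
cam in tool [ 77.01417214   0.1153672  -80.59922899] cam z in tool [-2.67213176e-01 -2.91661483e-04  9.63637397e-01] 68.39836249043188
tcp [ 199.8 -512.4  302.6] jawang -68.7 shift [ 348.  -151.3   -0.4] dir x [ 0.93  0.36 -0.  ] clock 1.15
spin 21.3
```

>>> {"api": "drive_tool", "payload": {"rows": [{"offset":[0,0,0],"spin":7.1,"jaw":94},{"offset":[0,0,0],"spin":7.1,"jaw":94},{"offset":[0,0,0],"spin":7.1,"jaw":94},{"offset":[36,-27.5,0],"spin":0,"jaw":94},{"offset":[36,-27.5,0],"spin":0,"jaw":94},{"offset":[36,-27.5,0],"spin":0,"jaw":94},{"offset":[36,-27.5,0],"spin":0,"jaw":94},{"offset":[36,-27.5,0],"spin":0,"jaw":94},{"offset":[36,-27.5,0],"spin":0,"jaw":94},{"offset":[36,-27.5,0],"spin":0,"jaw":94},{"offset":[36,-27.5,0],"spin":0,"jaw":94},{"offset":[36,-27.5,0],"spin":0,"jaw":94},{"offset":[36,-27.5,0],"spin":0,"jaw":94},{"offset":[0,0,0],"spin":0,"jaw":94},{"offset":[0,0,0],"spin":0,"jaw":94}], "force": 20}}

```text
clock: 2.65
eef_pos: [560.1, -236.8, 302.2]
eef_rot: [-3.141, 0.001, 0.002]
wrist_force: [-0.3, -0.5, 0.0]
finger_gap: 93.7
```

```bash
cat >> h.py <<'E'
def measure(c,x,y,h,r,round_,tol=None):
    """segment top face by depth near (x,y), outline pixel contour -> plane z=h"""
    P=cloud(c);tol=tol or (8 if h>20 else 4)
    m=((np.hypot(P[...,0]-x,P[...,1]-y)<r+15)&(abs(P[...,2]-h)<tol)).astype(np.uint8)
    m=cv2.morphologyEx(m,cv2.MORPH_OPEN,np.ones((3,3)))
    m=cv2.morphologyEx(m,cv2.MORPH_CLOSE,np.ones((5,5)))
    k=max(cv2.findContours(m,cv2.RETR_EXTERNAL,cv2.CHAIN_APPROX_NONE)[0],key=cv2.contourArea)
    q=onplane(c,k.reshape(-1,2),h)[:,:2].astype(np.float32)
    f=cv2.fitEllipse(q) if round_ else cv2.minAreaRect(q)
    M=cv2.moments(q.reshape(-1,1,2))
    print("centre",np.round(f[0],1),"moment",round(M["m10"]/M["m00"],1),round(M["m01"]/M["m00"],1),"size",np.round(f[1],1),"ang",round(f[2],1),"z",round(np.nanmedian(P[m>0][:,2]),1))
    return f
E
python3 - <<'E'
from h import *
c=cam("wrist");cv2.imwrite("pics/w1.png",c["color"])
P=cloud(c);print("table z",np.nanmedian(P[...,2]))
measure(c,469,-245,8,50,True);measure(c,625,-229,8,64,False);measure(c,611,-79,50,28,True);measure(c,442,-67,46,22,True)
rel(609,81,302)
E
```

```text
table z -0.8137924099323754
centre [ 473. -247.] moment 473.0 -247.0 size [97.2 97.7] ang 119.6 z 6.4
centre [ 626.2 -233. ] moment 626.2 -233.0 size [89.3 88.5] ang 84.1 z 6.4
centre [611.4 -85.3] moment 611.4 -85.3 size [52.5 54.8] ang 5.9 z 48.6
centre [452.1 -66.1] moment 452.1 -66.1 size [21.1 44.1] ang 47.6 z 44.4
tcp [ 559.5 -237.6  302.4] jawang -89.98 shift [  49.6 -318.6    0.4] dir x [ 1.  0. -0.] clock 2.7
```

View pics/w1.png

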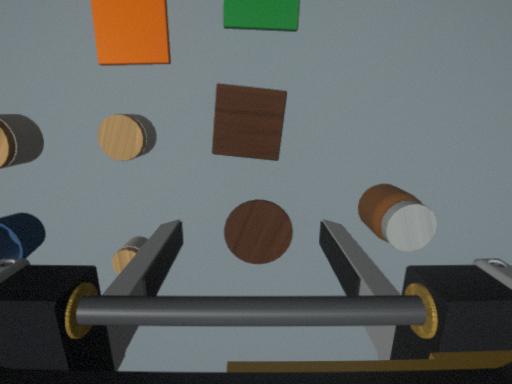

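>>> {"api": "drive_tool", "payload": {"rows": [{"offset":[-44,5,0],"spin":0,"jaw":94},{"offset":[-43,5,0],"spin":0,"jaw":94},{"offset":[0,0,0],"spin":0,"jaw":94},{"offset":[0,0,0],"spin":0,"jaw":94},{"offset":[0,0,0],"spin":0,"jaw":94}]}}

```text
clock: 3.2
eef_pos: [473.1, -247.9, 303.1]
eef_rot: [3.141, -0.001, -0.001]
wrist_force: [-0.1, 0.7, 0.2]
finger_gap: 93.8
```

```bash
python3 - <<'E'
from h import *
c=cam("wrist");measure(c,471,-246,8,50,True);rel(626,-233,302)
E
```

```text
centre [ 472.6 -247.1] moment 472.6 -247.1 size [97.4 97.4] ang 135.7 z 6.5
tcp [ 473.3 -247.7  302.8] jawang -90.01 shift [152.7 -14.7   0.9] dir x [ 1. -0.  0.] clock 3.25
```

>>> {"api": "drive_tool", "payload": {"rows": [{"offset":[39,-4,0],"spin":0,"jaw":94},{"offset":[38,-4,0],"spin":0,"jaw":94},{"offset":[38,-3,0],"spin":0,"jaw":94},{"offset":[38,-3,0],"spin":0,"jaw":94},{"offset":[0,0,0],"spin":0,"jaw":94},{"offset":[0,0,0],"spin":0,"jaw":94},{"offset":[0,0,0],"spin":0,"jaw":94}]}}

```text
clock: 3.95
eef_pos: [625.4, -233.5, 302.6]
eef_rot: [3.142, 0.0, -0.0]
wrist_force: [0.3, -0.5, 0.2]
finger_gap: 94.1
```

```bash
python3 - <<'E'
from h import *
c=cam("wrist");measure(c,626,-232,8,64,False);measure(c,611,-82,50,28,True);rel(609,81,302)
E
```

```text
centre [ 627.2 -233. ] moment 627.2 -233.0 size [89.1 89.2] ang 84.1 z 6.4
centre [612.4 -85.1] moment 612.4 -85.1 size [53.6 56.1] ang 23.6 z 48.5
tcp [ 625.3 -233.6  303. ] jawang -90.02 shift [ -16.4 -314.6    1. ] dir x [ 1. -0.  0.] clock 4.0
```

>>> {"api": "drive_tool", "payload": {"rows": [{"offset":[-2,-39,0],"spin":0,"jaw":94},{"offset":[-2,-39,0],"spin":0,"jaw":94},{"offset":[-2,-39,0],"spin":0,"jaw":94},{"offset":[-2,-39,0],"spin":0,"jaw":94},{"offset":[-2,-39,0],"spin":0,"jaw":94},{"offset":[-2,-39,0],"spin":0,"jaw":94},{"offset":[-2,-39,0],"spin":0,"jaw":94},{"offset":[-2,-39,0],"spin":0,"jaw":94},{"offset":[0,0,0],"spin":0,"jaw":94},{"offset":[0,0,0],"spin":0,"jaw":94},{"offset":[0,0,0],"spin":0,"jaw":94}]}}

```text
clock: 5.1
eef_pos: [609.7, 77.3, 303.1]
eef_rot: [3.141, -0.001, -0.001]
wrist_force: [-0.1, -0.1, 0.1]
finger_gap: 94.3
```

```bash
python3 - <<'E'
from h import *
c=cam("wrist");measure(c,609,81,60,33,True);measure(c,625,218,48,31,False);rel(609,81,115)
E
```

```text
centre [608.4  78.6] moment 608.4 78.6 size [63.5 64.3] ang 100.8 z 58.5
centre [627.8 214.6] moment 627.9 214.7 size [44.2 46.3] ang 1.9 z 46.5
tcp [609.8  77.2 302.9] jawang -90.09 shift [ -0.9  -3.8 187.9] dir x [ 1. -0.  0.] clock 5.15
```

>>> {"api": "drive_tool", "payload": {"rows": [{"offset":[-1.2,-1.3,30],"spin":0,"jaw":94},{"offset":[0,0,40],"spin":0,"jaw":94},{"offset":[0,0,40],"spin":0,"jaw":94},{"offset":[0,0,40],"spin":0,"jaw":94},{"offset":[0,0,25],"spin":0,"jaw":94},{"offset":[0,0,15],"spin":0,"jaw":94},{"offset":[0,0,0],"spin":0,"jaw":75},{"offset":[0,0,0],"spin":0,"jaw":66},{"offset":[0,0,0],"spin":0,"jaw":60},{"offset":[0,0,0],"spin":0,"jaw":60},{"offset":[0,0,0],"spin":0,"jaw":60},{"offset":[0,0,0],"spin":0,"jaw":60}], "force": 20}}

```text
clock: 6.35
eef_pos: [609.1, 79.8, 114.1]
eef_rot: [3.141, -0.002, 0.0]
wrist_force: [-0.9, -1.3, 6.9]
finger_gap: 65.6
```

>>> {"api": "drive_tool", "payload": {"rows": [{"offset":[0,0,-20],"spin":0,"jaw":60},{"offset":[0,0,-40],"spin":0,"jaw":60},{"offset":[0,0,-40],"spin":0,"jaw":60},{"offset":[-8,20,0],"spin":0,"jaw":60},{"offset":[-15,36,0],"spin":0,"jaw":60},{"offset":[-15,36,0],"spin":0,"jaw":60},{"offset":[-15,36,0],"spin":0,"jaw":60},{"offset":[-15,36,0],"spin":0,"jaw":60},{"offset":[-15,36,0],"spin":0,"jaw":60},{"offset":[-15,36,0],"spin":0,"jaw":60},{"offset":[-15,36,0],"spin":0,"jaw":60},{"offset":[-14,34,0],"spin":0,"jaw":60},{"offset":[-8,20,0],"spin":0,"jaw":60},{"offset":[0,0,0],"spin":0,"jaw":60},{"offset":[0,0,0],"spin":0,"jaw":60}]}}

```text
clock: 7.85
eef_pos: [473.5, -246.0, 212.7]
eef_rot: [-3.141, -0.0, -0.001]
wrist_force: [0.0, 0.0, -2.9]
finger_gap: 65.5
```

```bash
python3 - <<'E'
from h import *
for i in range(2): cam("wrist");rel(472.7,-247.1,123)
print(manip.read_state()["finger_gap"])
E
```

```text
tcp [ 473.8 -245.5  212.7] jawang -89.99 shift [-1.1  1.6 89.7] dir x [1. 0. 0.] clock 7.9
tcp [ 473.9 -245.3  212.7] jawang -89.95 shift [-1.2  1.8 89.7] dir x [1. 0. 0.] clock 7.95
65.73364421281624
```

>>> {"api": "drive_tool", "payload": {"rows": [{"offset":[-1.1,1.7,40],"spin":0,"jaw":60},{"offset":[0,0,30],"spin":0,"jaw":60},{"offset":[0,0,12],"spin":0,"jaw":60},{"offset":[0,0,5],"spin":0,"jaw":60},{"offset":[0,0,3],"spin":0,"jaw":60},{"offset":[0,0,0],"spin":0,"jaw":60}]}}

```text
clock: 8.55
eef_pos: [473.0, -247.8, 123.5]
eef_rot: [3.141, -0.001, 0.0]
wrist_force: [-0.9, 0.2, -2.9]
finger_gap: 65.3
```

>>> {"api": "drive_tool", "payload": {"rows": [{"offset":[0,0,1],"spin":0,"jaw":60},{"offset":[0,0,0],"spin":0,"jaw":60}]}}

```text
clock: 8.75
eef_pos: [472.7, -247.9, 122.3]
eef_rot: [3.141, -0.001, -0.0]
wrist_force: [0.4, -0.1, -2.5]
finger_gap: 65.9
```

>>> {"api": "drive_tool", "payload": {"rows": [{"offset":[0,0,0.7],"spin":0,"jaw":60},{"offset":[0,0,0],"spin":0,"jaw":60},{"offset":[0,0,0],"spin":0,"jaw":68},{"offset":[0,0,0],"spin":0,"jaw":72},{"offset":[0,0,0],"spin":0,"jaw":94},{"offset":[0,0,0],"spin":0,"jaw":94},{"offset":[0,0,-20],"spin":0,"jaw":94},{"offset":[0,0,-40],"spin":0,"jaw":94},{"offset":[0,0,-50],"spin":0,"jaw":94},{"offset":[0,0,-50],"spin":0,"jaw":94},{"offset":[0,0,-20],"spin":0,"jaw":94},{"offset":[0,0,0],"spin":0,"jaw":94},{"offset":[0,0,0],"spin":0,"jaw":94}]}}

```text
clock: 10.05
eef_pos: [472.3, -247.7, 300.2]
eef_rot: [-3.141, 0.0, 0.0]
wrist_force: [-0.7, -0.0, -0.2]
finger_gap: 93.9
```

```bash
python3 - <<'E'
from h import *
c=cam("wrist");cv2.imwrite("pics/w2.png",c["color"]);f=measure(c,472,-247,68,33,True);measure(c,472,-247,8,50,True,3)
# project model circles onto picture
v=c["color"].copy()
for (x,y,z,r,k) in((f[0][0],f[0][1],68,33,(0,0,255)),(472.6,-247.1,8,50,(0,255,0))):
    a=np.linspace(0,6.283,200);p=np.c_[x+r*np.cos(a),y+r*np.sin(a),a*0+z]
    q=cv2.projectPoints(p,np.array(c["rvec"],float),c["t"],c["K"],c["D"])[0]
    cv2.polylines(v,[np.round(q*8).astype(int)],True,k,1,cv2.LINE_AA,3)
cv2.imwrite("pics/w2.png",cv2.resize(v[80:300,130:390],(780,660))[:600]);rel(611.9,-85.2,302)
E
```

```text
centre [ 471.6 -248. ] moment 471.6 -248.0 size [63.9 64.4] ang 80.0 z 66.5
centre [ 471.3 -247.3] moment 493.1 -245.8 size [91.  92.1] ang 99.1 z 6.5
tcp [ 472.2 -247.6  299.5] jawang -90.0 shift [ 139.7 -162.4   -2.6] dir x [ 1.  0. -0.] clock 10.1
```

View pics/w2.png

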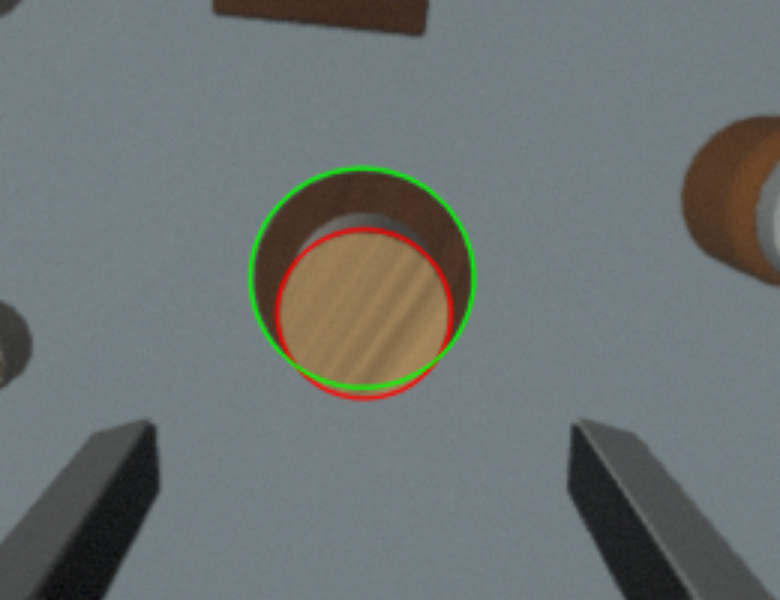

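>>> {"api": "drive_tool", "payload": {"rows": [{"offset":[28,-32.5,0],"spin":0,"jaw":94},{"offset":[28,-32.5,0],"spin":0,"jaw":94},{"offset":[28,-32.5,0],"spin":0,"jaw":94},{"offset":[28,-32.5,0],"spin":0,"jaw":94},{"offset":[28,-32.5,0],"spin":0,"jaw":94},{"offset":[0,0,0],"spin":0,"jaw":94},{"offset":[0,0,0],"spin":0,"jaw":94},{"offset":[0,0,0],"spin":0,"jaw":94}]}}

```text
clock: 10.9
eef_pos: [612.0, -86.0, 299.9]
eef_rot: [-3.141, 0.002, -0.001]
wrist_force: [-0.4, -0.1, -0.7]
finger_gap: 94.1
```

```bash
python3 - <<'E'
from h import *
c=cam("wrist");f=measure(c,611,-85,50,28,True);rel(*f[0],106)
E
```

```text
centre [612.1 -82.8] moment 612.1 -82.8 size [52.9 53.7] ang 87.3 z 48.4
tcp [611.9 -86.2 300.4] jawang -90.06 shift [  0.3  -3.4 194.4] dir x [ 1. -0. -0.] clock 10.95
```

>>> {"api": "drive_tool", "payload": {"rows": [{"offset":[0.3,-3.3,30],"spin":0,"jaw":94},{"offset":[0,0,45],"spin":0,"jaw":94},{"offset":[0,0,45],"spin":0,"jaw":94},{"offset":[0,0,40],"spin":0,"jaw":90},{"offset":[0,0,22],"spin":0,"jaw":80},{"offset":[0,0,12],"spin":0,"jaw":75},{"offset":[0,0,0],"spin":0,"jaw":60},{"offset":[0,0,0],"spin":0,"jaw":54},{"offset":[0,0,0],"spin":0,"jaw":49},{"offset":[0,0,0],"spin":0,"jaw":49},{"offset":[0,0,0],"spin":0,"jaw":49},{"offset":[0,0,0],"spin":0,"jaw":49}], "force": 15}}

```text
clock: 12.15
eef_pos: [613.4, -82.3, 108.6]
eef_rot: [3.141, -0.002, -0.0]
wrist_force: [-1.0, -0.5, 7.4]
finger_gap: 55.0
```

>>> {"api": "drive_tool", "payload": {"rows": [{"offset":[0,0,-20],"spin":0,"jaw":49},{"offset":[0,0,-50],"spin":0,"jaw":49},{"offset":[0,0,-50],"spin":0,"jaw":49},{"offset":[-20,23,0],"spin":0,"jaw":49},{"offset":[-25,30,0],"spin":0,"jaw":49},{"offset":[-25,30,0],"spin":0,"jaw":49},{"offset":[-25,30,0],"spin":0,"jaw":49},{"offset":[-25,30,0],"spin":0,"jaw":49},{"offset":[-20,22,0],"spin":0,"jaw":49},{"offset":[0,0,0],"spin":0,"jaw":49},{"offset":[0,0,0],"spin":0,"jaw":49},{"offset":[0,0,0],"spin":0,"jaw":49}]}}

```text
clock: 13.35
eef_pos: [473.3, -246.4, 227.2]
eef_rot: [3.141, -0.0, 0.001]
wrist_force: [-0.1, 0.4, -2.2]
finger_gap: 54.9
```

```bash
python3 - <<'E'
from h import *
for i in range(2):
    c=cam("wrist");rel(471.9,-247.8,177)
P=cloud(c);m=(np.hypot(P[...,0]-472,P[...,1]+248)<45)&(P[...,2]>100)&(P[...,2]<260);print(np.nanmedian(P[m][:,2]))
top=np.nanmedian(P[m][:,2]);measure(c,472,-248,top,28,True)
E
```

```text
tcp [ 473.4 -246.3  227.1] jawang -89.93 shift [-1.5  1.5 50.1] dir x [1. 0. 0.] clock 13.4
tcp [ 473.4 -246.3  227. ] jawang -89.92 shift [-1.5  1.5 50. ] dir x [1. 0. 0.] clock 13.45
240.40258839850878
centre [ 489.2 -246.4] moment 495.0 -247.0 size [35.1 66. ] ang 3.3 z 242.7
```

```bash
python3 - <<'E'
from h import *
c=cam("wrist");P=cloud(c)
for h in (168,): 
  try: measure(c,472,-246,h,20,True,10)
  except Exception as e: print(e)
cv2.imwrite("pics/w3.png",c["color"])
E
```

```text
centre [ 474.5 -246.4] moment 474.4 -246.4 size [50.9 63.6] ang 179.3 z 166.8
```

View pics/w3.png

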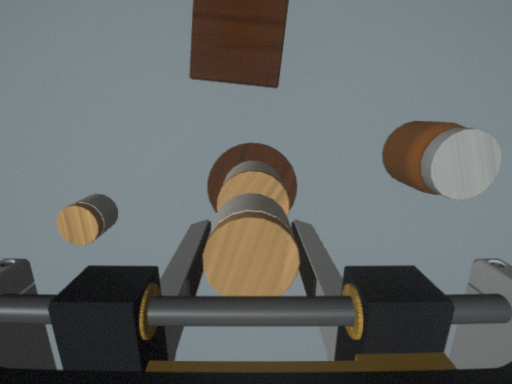

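>>> {"api": "drive_tool", "payload": {"rows": [{"offset":[-1.7,1.5,25],"spin":0,"jaw":49},{"offset":[0,0,15],"spin":0,"jaw":49},{"offset":[0,0,6],"spin":0,"jaw":49},{"offset":[0,0,3],"spin":0,"jaw":49},{"offset":[0,0,1],"spin":0,"jaw":49},{"offset":[0,0,0],"spin":0,"jaw":49},{"offset":[0,0,0],"spin":0,"jaw":49}]}}

```text
clock: 14.2
eef_pos: [471.3, -248.6, 177.6]
eef_rot: [3.141, -0.001, 0.0]
wrist_force: [-1.0, 0.1, -2.1]
finger_gap: 54.8
```

>>> {"api": "drive_tool", "payload": {"rows": [{"offset":[0,-0.4,1],"spin":0,"jaw":49},{"offset":[0,0,0.5],"spin":0,"jaw":49},{"offset":[0,0,0],"spin":0,"jaw":49}]}}

```text
clock: 14.5
eef_pos: [471.3, -248.3, 176.6]
eef_rot: [3.141, -0.001, -0.0]
wrist_force: [-3.5, 0.9, 9.4]
finger_gap: 55.2
```

Contact. Release and rise.

>>> {"api": "drive_tool", "payload": {"rows": [{"offset":[0,0,-0.5],"spin":0,"jaw":49},{"offset":[0,0,0],"spin":0,"jaw":57},{"offset":[0,0,0],"spin":0,"jaw":61},{"offset":[0,0,0],"spin":0,"jaw":94},{"offset":[0,0,0],"spin":0,"jaw":94},{"offset":[0,0,-20],"spin":0,"jaw":94},{"offset":[0,0,-40],"spin":0,"jaw":94},{"offset":[0,0,-45],"spin":0,"jaw":94},{"offset":[0,0,-20],"spin":0,"jaw":94},{"offset":[0,0,0],"spin":0,"jaw":94},{"offset":[0,0,0],"spin":0,"jaw":94},{"offset":[0,0,0],"spin":0,"jaw":94}]}}

```text
clock: 15.7
eef_pos: [470.8, -247.9, 299.4]
eef_rot: [-3.14, 0.002, -0.0]
wrist_force: [0.0, -0.1, -0.4]
finger_gap: 93.9
```

```bash
cat >> h.py <<'E'
def overlay(c,L,name):
    v=c["color"].copy()
    for i,(x,y,z,r) in enumerate(L):
        a=np.linspace(0,6.283,200);p=np.c_[x+r*np.cos(a),y+r*np.sin(a),a*0+z]
        q=cv2.projectPoints(p,np.array(c["rvec"],float),c["t"],c["K"],c["D"])[0]
        cv2.polylines(v,[np.round(q*8).astype(int)],True,((0,255,0),(0,0,255),(255,0,0),(0,255,255))[i],1,cv2.LINE_AA,3)
    q=q.reshape(-1,2).mean(0).astype(int);a=v[max(q[1]-90,0):q[1]+90,max(q[0]-120,0):q[0]+120]
    cv2.imwrite(name,cv2.resize(a,None,fx=3,fy=3,interpolation=cv2.INTER_CUBIC))
E
python3 - <<'E'
from h import *
c=cam("wrist");f=measure(c,472,-248,118,28,True)
overlay(c,[(472.6,-247.1,8,50),(471.6,-248,68,33),(*f[0],118,27.5)],"pics/w4.png")
measure(c,445,-67,46,22,True);rel(447,-66,300)
E
```

```text
centre [ 470.1 -248.3] moment 470.1 -248.3 size [52.8 54. ] ang 87.0 z 116.5
centre [444.1 -73.2] moment 444.1 -73.1 size [42.4 45.3] ang 31.4 z 44.5
tcp [ 470.9 -248.   299.5] jawang -90.0 shift [ -23.8 -182.    -0.2] dir x [ 1.  0. -0.] clock 15.75
```

View pics/w4.png

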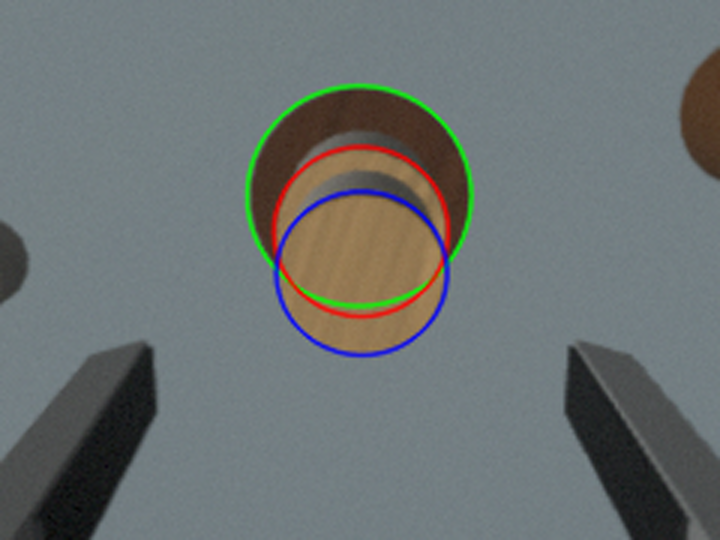

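>>> {"api": "drive_tool", "payload": {"rows": [{"offset":[0,0,0],"spin":8.5,"jaw":94},{"offset":[0,0,0],"spin":8.5,"jaw":94},{"offset":[0,0,0],"spin":8.5,"jaw":94},{"offset":[0,0,0],"spin":8.5,"jaw":94},{"offset":[0,0,0],"spin":8.5,"jaw":94},{"offset":[0,0,0],"spin":8.5,"jaw":94},{"offset":[0,0,0],"spin":8.5,"jaw":94},{"offset":[0,0,0],"spin":8.5,"jaw":94},{"offset":[0,0,0],"spin":8.5,"jaw":94},{"offset":[0,0,0],"spin":8.5,"jaw":94},{"offset":[0,0,0],"spin":5,"jaw":94},{"offset":[0,0,0],"spin":0,"jaw":94},{"offset":[0,0,0],"spin":0,"jaw":94},{"offset":[0,0,0],"spin":0,"jaw":94}]}}

```text
clock: 17.15
eef_pos: [466.3, -255.3, 300.5]
eef_rot: [-3.137, 0.008, -1.559]
wrist_force: [0.3, -1.0, 0.5]
finger_gap: 93.9
```

```bash
python3 - <<'E'
from h import *
c=cam("wrist");f=measure(c,471,-248,118,28,True)
overlay(c,[(472.6,-247.1,8,50),(471.6,-248,68,33),(*f[0],118,27.5)],"pics/w5.png")
rel(471,-247.5,180,0)
E
```

```text
centre [ 468.9 -250.1] moment 468.9 -250.1 size [53.  54.1] ang 3.9 z 116.5
tcp [ 466.4 -255.3  300.6] jawang -179.3 shift [ -6.9  -4.2 120.7] dir x [ 0.01 -1.   -0.01] clock 17.2
spin 0.7
```

View pics/w5.png

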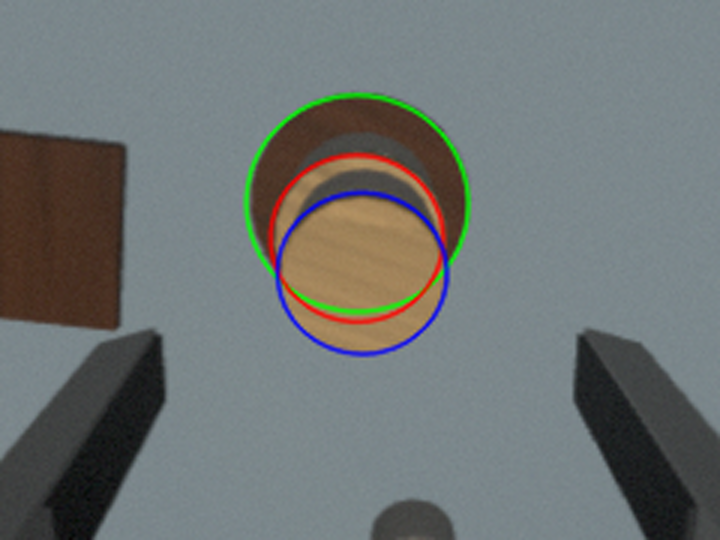

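```bash
python3 - <<'E'
from h import *
s=manip.read_state();print(s["joints"].round(3),s["eef_rot"])
rel(444.1,-73.2,300,90)
E
```

```text
[-0.573  0.261  1.576  0.009  1.305  2.554] [-3.13700177  0.00763288 -1.55855587]
tcp [ 466.4 -255.3  300.6] jawang -179.3 shift [-182.4   20.     1.9] dir x [ 0.01 -1.   -0.01] clock 17.2
spin -89.3
```

>>> {"api": "drive_tool", "payload": {"rows": [{"offset":[0,0,0],"spin":-8.5,"jaw":94},{"offset":[0,0,0],"spin":-8.5,"jaw":94},{"offset":[0,0,0],"spin":-8.5,"jaw":94},{"offset":[0,0,0],"spin":-8.5,"jaw":94},{"offset":[0,0,0],"spin":-8.5,"jaw":94},{"offset":[0,0,0],"spin":-8.5,"jaw":94},{"offset":[0,0,0],"spin":-8.5,"jaw":94},{"offset":[0,0,0],"spin":-8.5,"jaw":94},{"offset":[0,0,0],"spin":-8.5,"jaw":94},{"offset":[0,0,0],"spin":-8.5,"jaw":94},{"offset":[0,0,0],"spin":-4.3,"jaw":94},{"offset":[-4,-36,0],"spin":0,"jaw":94},{"offset":[-4,-36,0],"spin":0,"jaw":94},{"offset":[-4,-36,0],"spin":0,"jaw":94},{"offset":[-5,-36,0],"spin":0,"jaw":94},{"offset":[-5,-36,0],"spin":0,"jaw":94},{"offset":[0,0,0],"spin":0,"jaw":94},{"offset":[0,0,0],"spin":0,"jaw":94},{"offset":[0,0,0],"spin":0,"jaw":94}]}}

```text
clock: 19.1
eef_pos: [444.5, -76.2, 302.1]
eef_rot: [-3.134, -0.005, -0.001]
wrist_force: [-0.3, -0.7, -0.6]
finger_gap: 94.1
```

```bash
python3 - <<'E'
from h import *
c=cam("wrist");f=measure(c,444,-72,46,22,True);rel(*f[0],104,90);s=manip.read_state();print(s["joints"].round(3),s["eef_rot"])
E
```

```text
centre [443.7 -70.2] moment 443.7 -70.2 size [41.9 42.8] ang 92.4 z 44.5
tcp [444.4 -76.3 302. ] jawang -90.06 shift [ -1.6  -4.6 198. ] dir x [ 1. -0.  0.] clock 19.15
spin -0.06
[-0.255  0.076  1.788  0.009  1.274  1.315] [-3.13416718e+00 -4.74219675e-03 -1.10321017e-03]
```

```bash
cat >> h.py <<'E'
def relg(x,y,zg,yaw=None):
    s=manip.read_state();R=Ro.from_euler("xyz",s["eef_rot"]).as_matrix();g=s["eef_pos"]+78*R[:,2]
    print("grasp pt",g.round(1),"shift",(R.T@(np.array([x,y,zg])-g)).round(1),"F",s["wrist_force"].round(1),s["clock"])
    if yaw is not None:
        a=np.degrees(np.arctan2(R[1,1],R[0,1]));print("jaw",a.round(2),"spin",round(-((yaw-a+45)%90-45),2),"(mod 90)",s["joints"][5].round(2))
E
python3 - <<'E'
from h import *
relg(443.7,-70.2,27)
E
```

```text
grasp pt [444.8 -75.8 224. ] shift [ -2.   -4.1 197. ] F [ 0.2 -0.5  0.5] 19.15
```

>>> {"api": "drive_tool", "payload": {"rows": [{"offset":[-2,-4.1,30],"spin":0,"jaw":94},{"offset":[0,0,45],"spin":0,"jaw":90},{"offset":[0,0,45],"spin":0,"jaw":80},{"offset":[0,0,40],"spin":0,"jaw":75},{"offset":[0,0,22],"spin":0,"jaw":70},{"offset":[0,0,13],"spin":0,"jaw":70},{"offset":[0,0,2],"spin":0,"jaw":60},{"offset":[0,0,0],"spin":0,"jaw":50},{"offset":[0,0,0],"spin":0,"jaw":44},{"offset":[0,0,0],"spin":0,"jaw":38},{"offset":[0,0,0],"spin":0,"jaw":38},{"offset":[0,0,0],"spin":0,"jaw":38},{"offset":[0,0,0],"spin":0,"jaw":38}], "force": 12}}

```text
clock: 20.45
eef_pos: [443.7, -70.2, 105.9]
eef_rot: [-3.135, -0.006, -0.0]
wrist_force: [-2.6, -3.1, 7.7]
finger_gap: 43.8
```

```bash
python3 - <<'E'
from h import *
relg(470.6,-248.2,240)
E
```

```text
grasp pt [444.2 -69.7  27.9] shift [  27.8  177.1 -213.1] F [-2.6 -3.1  7.7] 20.45
```

>>> {"api": "drive_tool", "payload": {"rows": [{"offset":[0,0,-20],"spin":0,"jaw":38},{"offset":[0,0,-45],"spin":0,"jaw":38},{"offset":[0,0,-50],"spin":0,"jaw":38},{"offset":[0,0,-50],"spin":0,"jaw":38},{"offset":[0,0,-15],"spin":0,"jaw":38},{"offset":[4,25,0],"spin":0,"jaw":38},{"offset":[5,32,0],"spin":0,"jaw":38},{"offset":[5,32,0],"spin":0,"jaw":38},{"offset":[5,32,0],"spin":0,"jaw":38},{"offset":[5,32,0],"spin":0,"jaw":38},{"offset":[3,22,0],"spin":0,"jaw":38},{"offset":[0,0,0],"spin":0,"jaw":38},{"offset":[0,0,0],"spin":0,"jaw":38},{"offset":[0,0,0],"spin":0,"jaw":38}]}}

```text
clock: 21.85
eef_pos: [469.3, -245.5, 284.0]
eef_rot: [-3.134, -0.005, 0.0]
wrist_force: [-0.2, 0.3, -0.1]
finger_gap: 43.9
```

```bash
python3 - <<'E'
from h import *
c=cam("wrist");relg(471.2,-248.2,147);measure(c,470,-248,228,20,True,10)
E
```

```text
grasp pt [ 469.7 -244.8  206.1] shift [ 1.2  3.8 59. ] F [-0.2 -0.2 -1.2] 21.9
centre [ 472.6 -245.9] moment 472.6 -245.7 size [39.6 59.4] ang 2.1 z 222.6
```

>>> {"api": "drive_tool", "payload": {"rows": [{"offset":[1.2,3.6,30],"spin":0,"jaw":38},{"offset":[0,0,18],"spin":0,"jaw":38},{"offset":[0,0,7],"spin":0,"jaw":38},{"offset":[0,0,3],"spin":0,"jaw":38},{"offset":[0,0,1],"spin":0,"jaw":38},{"offset":[0,0,0],"spin":0,"jaw":38},{"offset":[0,0,0],"spin":0,"jaw":38}]}}

```text
clock: 22.6
eef_pos: [471.0, -249.5, 225.7]
eef_rot: [-3.135, -0.006, -0.0]
wrist_force: [-0.2, -0.1, -0.9]
finger_gap: 44.1
```

```bash
python3 - <<'E'
from h import *
relg(471.2,-248.2,145.9)
E
```

```text
grasp pt [ 471.5 -249.   147.7] shift [-0.3 -0.7  1.8] F [-0.2 -0.1 -0.9] 22.6
```

>>> {"api": "drive_tool", "payload": {"rows": [{"offset":[-0.3,-0.7,1],"spin":0,"jaw":38},{"offset":[0,0,0.6],"spin":0,"jaw":38},{"offset":[0,0,0],"spin":0,"jaw":38}]}}

```text
clock: 22.9
eef_pos: [470.7, -248.8, 224.0]
eef_rot: [-3.135, -0.006, -0.0]
wrist_force: [-0.8, 1.4, 5.9]
finger_gap: 43.7
```

Contact; release, rise to TCP 330.

>>> {"api": "drive_tool", "payload": {"rows": [{"offset":[0,0,-0.4],"spin":0,"jaw":38},{"offset":[0,0,0],"spin":0,"jaw":46},{"offset":[0,0,0],"spin":0,"jaw":50},{"offset":[0,0,0],"spin":0,"jaw":94},{"offset":[0,0,0],"spin":0,"jaw":94},{"offset":[0,0,-20],"spin":0,"jaw":94},{"offset":[0,0,-40],"spin":0,"jaw":94},{"offset":[0,0,-45],"spin":0,"jaw":94},{"offset":[0,0,-15],"spin":0,"jaw":94},{"offset":[0,0,0],"spin":0,"jaw":94},{"offset":[0,0,0],"spin":0,"jaw":94}]}}

```text
clock: 24.0
eef_pos: [469.8, -249.6, 342.6]
eef_rot: [-3.134, -0.004, -0.0]
wrist_force: [0.1, -0.2, 0.1]
finger_gap: 93.8
```

```bash
python3 - <<'E'
from h import *
c=cam("wrist");f=measure(c,471,-248,164,22,True)
overlay(c,[(472.6,-247.1,8,50),(471.6,-248,68,33),(470.1,-248.3,118,27.5),(*f[0],164,22)],"pics/w6.png")
c=cam("side");overlay(c,[(472.6,-247.1,8,50),(472.6,-247.1,68,33),(472.6,-247.1,118,27.5),(472.6,-247.1,164,22)],"pics/s6.png")
a=cv2.imread("pics/w6.png")[:,150:550];b=cv2.imread("pics/s6.png")[:,150:550];cv2.imwrite("pics/ws6.png",np.hstack([a[:480],b[:480]]))
relg(432.1,236.6,225,12)
E
```

```text
centre [ 470.9 -248.3] moment 470.9 -248.3 size [41.9 43.2] ang 92.0 z 162.4
grasp pt [ 469.9 -248.8  264. ] shift [ -38.  -485.1   43.2] F [-0.  -1.3 -0.1] 24.1
jaw -90.01 spin -12.01 (mod 90) 1.01
```

View pics/ws6.png

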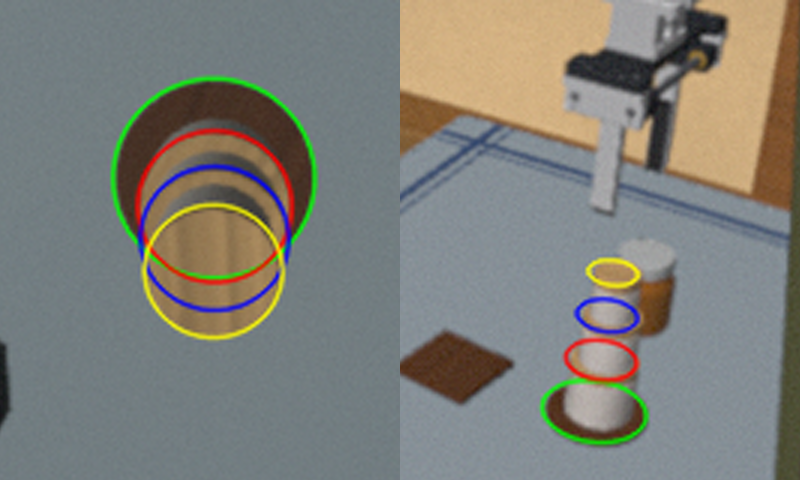

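>>> {"api": "drive_tool", "payload": {"rows": [{"offset":[-3,-40,0],"spin":0,"jaw":94},{"offset":[-3,-40,0],"spin":0,"jaw":94},{"offset":[-3,-40,0],"spin":0,"jaw":94},{"offset":[-3,-40,5],"spin":0,"jaw":94},{"offset":[-3,-40,5],"spin":0,"jaw":94},{"offset":[-3,-40,5],"spin":0,"jaw":94},{"offset":[-3,-40,5],"spin":0,"jaw":94},{"offset":[-3,-40,5],"spin":0,"jaw":94},{"offset":[-3,-40,5],"spin":0,"jaw":94},{"offset":[-3,-40,5],"spin":0,"jaw":94},{"offset":[-4,-40,5],"spin":0,"jaw":94},{"offset":[-4,-45,0],"spin":0,"jaw":94},{"offset":[0,0,0],"spin":-6,"jaw":94},{"offset":[0,0,0],"spin":-6,"jaw":94},{"offset":[0,0,0],"spin":0,"jaw":94},{"offset":[0,0,0],"spin":0,"jaw":94},{"offset":[0,0,0],"spin":0,"jaw":94}]}}

```text
clock: 25.8
eef_pos: [432.2, 235.4, 306.8]
eef_rot: [-3.135, -0.006, 0.206]
wrist_force: [1.3, 0.3, -0.1]
finger_gap: 93.9
```

```bash
python3 - <<'E'
from h import *
c=cam("wrist");f=measure(c,432,236,60,42,False);relg(*f[0],36,f[2])
E
```

```text
centre [434.  236.1] moment 434.0 236.0 size [59.7 59.4] ang 11.9 z 58.5
grasp pt [432.6 235.9 228.9] shift [  0.2   1.4 192.9] F [ 0.5 -0.1  0.1] 25.85
jaw -78.15 spin -0.02 (mod 90) 1.79
```

>>> {"api": "drive_tool", "payload": {"rows": [{"offset":[0.2,1.4,30],"spin":0,"jaw":94},{"offset":[0,0,45],"spin":0,"jaw":94},{"offset":[0,0,45],"spin":0,"jaw":94},{"offset":[0,0,40],"spin":0,"jaw":90},{"offset":[0,0,20],"spin":0,"jaw":85},{"offset":[0,0,11],"spin":0,"jaw":80},{"offset":[0,0,2],"spin":0,"jaw":75},{"offset":[0,0,0],"spin":0,"jaw":66},{"offset":[0,0,0],"spin":0,"jaw":60},{"offset":[0,0,0],"spin":0,"jaw":54},{"offset":[0,0,0],"spin":0,"jaw":54},{"offset":[0,0,0],"spin":0,"jaw":54},{"offset":[0,0,0],"spin":0,"jaw":54}], "force": 20}}

```text
clock: 27.15
eef_pos: [434.1, 235.9, 115.4]
eef_rot: [-3.135, -0.008, 0.209]
wrist_force: [-1.6, -0.7, 7.6]
finger_gap: 59.8
```

```bash
python3 - <<'E'
from h import *
relg(434,236.1,36,11.9)
E
```

```text
grasp pt [434.7 236.6  37.4] shift [-0.8  0.3  1.4] F [-1.6 -0.7  7.6] 27.15
jaw -78.01 spin 0.09 (mod 90) 1.78
```

>>> {"api": "drive_tool", "payload": {"rows": [{"offset":[0,0,-20],"spin":0,"jaw":54},{"offset":[0,0,-40],"spin":0,"jaw":54},{"offset":[0,0,-40],"spin":0,"jaw":54},{"offset":[0,0,0],"spin":5.97,"jaw":54},{"offset":[0,0,0],"spin":5.97,"jaw":54},{"offset":[0,0,0],"spin":5.97,"jaw":54},{"offset":[10,18.5,0],"spin":0,"jaw":54},{"offset":[20,37.3,0],"spin":0,"jaw":54},{"offset":[20,37.3,0],"spin":0,"jaw":54},{"offset":[20,37.3,0],"spin":0,"jaw":54},{"offset":[20,37.3,0],"spin":0,"jaw":54},{"offset":[20,37.3,0],"spin":0,"jaw":54},{"offset":[20,37.3,0],"spin":0,"jaw":54},{"offset":[20,37.3,0],"spin":0,"jaw":54},{"offset":[20,37.3,0],"spin":0,"jaw":54},{"offset":[20,37.3,0],"spin":0,"jaw":54},{"offset":[20,37.3,0],"spin":0,"jaw":54},{"offset":[20,37.3,0],"spin":0,"jaw":54},{"offset":[10,18.5,0],"spin":0,"jaw":54},{"offset":[0,0,0],"spin":0,"jaw":54}]}}

```text
clock: 29.15
eef_pos: [625.8, -237.2, 211.0]
eef_rot: [-3.134, -0.004, -0.106]
wrist_force: [0.5, 0.9, -2.9]
finger_gap: 60.1
```

>>> {"api": "drive_tool", "payload": {"rows": [{"offset":[0,0,0],"spin":0,"jaw":54},{"offset":[0,0,0],"spin":0,"jaw":54}]}}

```text
clock: 29.35
eef_pos: [625.6, -233.7, 211.7]
eef_rot: [-3.133, -0.004, -0.103]
wrist_force: [0.6, 0.1, -2.6]
finger_gap: 59.9
```

```bash
python3 - <<'E'
from h import *
relg(627.9,-233,46.5,84.1)
E
```

```text
grasp pt [ 626.  -233.1  133.7] shift [ 1.6  0.4 87.2] F [ 0.6  0.1 -2.6] 29.35
jaw -95.87 spin 0.03 (mod 90) 1.26
```

>>> {"api": "drive_tool", "payload": {"rows": [{"offset":[1.6,0.4,40],"spin":0,"jaw":54},{"offset":[0,0,30],"spin":0,"jaw":54},{"offset":[0,0,11],"spin":0,"jaw":54},{"offset":[0,0,4],"spin":0,"jaw":54},{"offset":[0,0,1],"spin":0,"jaw":54},{"offset":[0,0,0],"spin":0,"jaw":54},{"offset":[0,0,0],"spin":0,"jaw":54}]}}

```text
clock: 30.05
eef_pos: [628.1, -234.7, 127.0]
eef_rot: [-3.134, -0.006, -0.103]
wrist_force: [0.3, 0.3, -2.2]
finger_gap: 60.0
```

```bash
python3 - <<'E'
from h import *
relg(627.9,-233,45.4,84.1)
E
```

```text
grasp pt [ 628.7 -234.1   49. ] shift [-0.9 -1.   3.6] F [ 0.3  0.3 -2.2] 30.05
jaw -95.91 spin -0.01 (mod 90) 1.26
```

>>> {"api": "drive_tool", "payload": {"rows": [{"offset":[-0.9,-1,2],"spin":0,"jaw":54},{"offset":[0,0,1],"spin":0,"jaw":54},{"offset":[0,0,0.5],"spin":0,"jaw":54},{"offset":[0,0,0],"spin":0,"jaw":54}]}}

```text
clock: 30.45
eef_pos: [627.1, -233.4, 123.5]
eef_rot: [-3.134, -0.005, -0.103]
wrist_force: [-5.5, 3.3, 8.0]
finger_gap: 60.4
```

Contact; release and look.

>>> {"api": "drive_tool", "payload": {"rows": [{"offset":[0,0,-0.3],"spin":0,"jaw":54},{"offset":[0,0,0],"spin":0,"jaw":62},{"offset":[0,0,0],"spin":0,"jaw":67},{"offset":[0,0,0],"spin":0,"jaw":94},{"offset":[0,0,0],"spin":0,"jaw":94},{"offset":[0,0,-20],"spin":0,"jaw":94},{"offset":[0,0,-45],"spin":0,"jaw":94},{"offset":[0,0,-50],"spin":0,"jaw":94},{"offset":[0,0,-45],"spin":0,"jaw":94},{"offset":[0,0,-20],"spin":0,"jaw":94},{"offset":[0,0,0],"spin":0,"jaw":94},{"offset":[0,0,0],"spin":0,"jaw":94},{"offset":[0,0,0],"spin":0,"jaw":94}]}}

```text
clock: 31.75
eef_pos: [625.8, -234.7, 300.3]
eef_rot: [-3.133, -0.001, -0.103]
wrist_force: [0.1, -0.3, -0.0]
finger_gap: 94.0
```

```bash
python3 - <<'E'
from h import *
c=cam("wrist");measure(c,627,-233,68,42,False)
v=c["color"][60:280,130:390];cv2.imwrite("pics/w7.png",cv2.resize(v,(700,592)))
relg(627.8,214.6,228,1.9)
E
```

```text
centre [ 626.7 -232.8] moment 627.0 -232.9 size [59.4 59.9] ang 83.9 z 66.5
grasp pt [ 626.  -234.1  222.4] shift [ -44.5 -446.5   -1.7] F [-0.6 -1.   0.1] 31.8
jaw -95.92 spin -7.82 (mod 90) 1.26
```

View pics/w7.png

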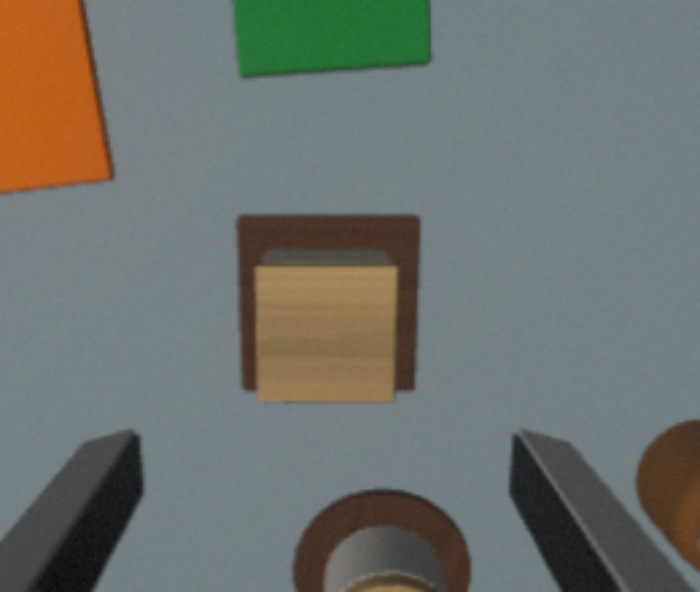

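>>> {"api": "drive_tool", "payload": {"rows": [{"offset":[-4,-40.5,0],"spin":0,"jaw":94},{"offset":[-4,-40.6,0],"spin":0,"jaw":94},{"offset":[-4,-40.6,0],"spin":0,"jaw":94},{"offset":[-4,-40.6,0],"spin":0,"jaw":94},{"offset":[-4,-40.6,0],"spin":0,"jaw":94},{"offset":[-4,-40.6,0],"spin":0,"jaw":94},{"offset":[-4,-40.6,0],"spin":0,"jaw":94},{"offset":[-4,-40.6,0],"spin":0,"jaw":94},{"offset":[-4,-40.6,0],"spin":0,"jaw":94},{"offset":[-4,-40.6,0],"spin":0,"jaw":94},{"offset":[-4,-40.6,0],"spin":0,"jaw":94},{"offset":[0,0,0],"spin":-7.8,"jaw":94},{"offset":[0,0,0],"spin":0,"jaw":94},{"offset":[0,0,0],"spin":0,"jaw":94},{"offset":[0,0,0],"spin":0,"jaw":94}]}}

```text
clock: 33.3
eef_pos: [628.5, 212.9, 305.4]
eef_rot: [-3.134, -0.005, 0.029]
wrist_force: [-1.0, 0.4, 0.5]
finger_gap: 94.0
```

```bash
python3 - <<'E'
from h import *
c=cam("wrist");f=measure(c,628,215,48,31,False);relg(*f[0],28,f[2])
E
```

```text
centre [627.9 217.3] moment 627.8 217.3 size [44.1 43.4] ang 1.8 z 46.5
grasp pt [628.9 213.6 227.6] shift [ -1.8  -2.3 199.6] F [-0.5 -0.2  0.3] 33.35
jaw -88.3 spin -0.09 (mod 90) 1.81
```

>>> {"api": "drive_tool", "payload": {"rows": [{"offset":[-1.8,-2.3,30],"spin":0,"jaw":94},{"offset":[0,0,45],"spin":0,"jaw":90},{"offset":[0,0,45],"spin":0,"jaw":80},{"offset":[0,0,40],"spin":0,"jaw":75},{"offset":[0,0,24],"spin":0,"jaw":70},{"offset":[0,0,14],"spin":0,"jaw":70},{"offset":[0,0,2],"spin":0,"jaw":60},{"offset":[0,0,0],"spin":0,"jaw":50},{"offset":[0,0,0],"spin":0,"jaw":44},{"offset":[0,0,0],"spin":0,"jaw":38},{"offset":[0,0,0],"spin":0,"jaw":38},{"offset":[0,0,0],"spin":0,"jaw":38},{"offset":[0,0,0],"spin":0,"jaw":38}], "force": 12}}

```text
clock: 34.65
eef_pos: [628.0, 217.6, 107.4]
eef_rot: [-3.134, -0.008, 0.033]
wrist_force: [-1.5, -1.2, 6.7]
finger_gap: 44.0
```

```bash
python3 - <<'E'
from h import *
relg(627.9,217.3,28,1.8)
E
```

```text
grasp pt [628.6 218.3  29.4] shift [-0.7  0.9  1.4] F [-1.5 -1.2  6.7] 34.65
jaw -88.12 spin 0.08 (mod 90) 1.81
```

>>> {"api": "drive_tool", "payload": {"rows": [{"offset":[0,0,-20],"spin":0,"jaw":38},{"offset":[0,0,-50],"spin":0,"jaw":38},{"offset":[0,0,-50],"spin":0,"jaw":38},{"offset":[0,0,0],"spin":4,"jaw":38},{"offset":[0,0,0],"spin":3.9,"jaw":38},{"offset":[2,18.7,0],"spin":0,"jaw":38},{"offset":[3.8,37.4,0],"spin":0,"jaw":38},{"offset":[3.8,37.4,0],"spin":0,"jaw":38},{"offset":[3.8,37.4,0],"spin":0,"jaw":38},{"offset":[3.8,37.4,0],"spin":0,"jaw":38},{"offset":[3.8,37.4,0],"spin":0,"jaw":38},{"offset":[3.8,37.4,0],"spin":0,"jaw":38},{"offset":[3.8,37.4,0],"spin":0,"jaw":38},{"offset":[3.8,37.4,0],"spin":0,"jaw":38},{"offset":[3.8,37.4,0],"spin":0,"jaw":38},{"offset":[3.8,37.4,0],"spin":0,"jaw":38},{"offset":[3.8,37.4,0],"spin":0,"jaw":38},{"offset":[1.8,18.7,0],"spin":0,"jaw":38},{"offset":[0,0,0],"spin":0,"jaw":38},{"offset":[0,0,0],"spin":0,"jaw":38}]}}

```text
clock: 36.65
eef_pos: [625.0, -234.1, 222.2]
eef_rot: [-3.133, -0.004, -0.105]
wrist_force: [0.6, 0.5, -1.0]
finger_gap: 44.0
```

>>> {"api": "drive_tool", "payload": {"rows": [{"offset":[0,0,0],"spin":0,"jaw":38},{"offset":[0,0,0],"spin":0,"jaw":38}]}}

```text
clock: 36.85
eef_pos: [625.4, -233.2, 222.6]
eef_rot: [-3.134, -0.004, -0.103]
wrist_force: [-0.1, 0.2, -1.4]
finger_gap: 44.0
```

```bash
python3 - <<'E'
from h import *
relg(627.6,-232.9,100.5,84)
E
```

```text
grasp pt [ 625.8 -232.6  144.6] shift [ 1.7  0.5 44.1] F [-0.1  0.2 -1.4] 36.85
jaw -95.92 spin 0.08 (mod 90) 1.26
```

>>> {"api": "drive_tool", "payload": {"rows": [{"offset":[1.6,0.3,22],"spin":0,"jaw":38},{"offset":[0,0,14],"spin":0,"jaw":38},{"offset":[0,0,6],"spin":0,"jaw":38},{"offset":[0,0,2],"spin":0,"jaw":38},{"offset":[0,0,0],"spin":0,"jaw":38},{"offset":[0,0,0],"spin":0,"jaw":38},{"offset":[0,0,0],"spin":0,"jaw":38}]}}

```text
clock: 37.55
eef_pos: [627.1, -234.6, 179.1]
eef_rot: [-3.134, -0.005, -0.105]
wrist_force: [0.3, -0.6, -1.2]
finger_gap: 43.6
```

```bash
python3 - <<'E'
from h import *
relg(627.6,-232.9,97.4,84)
E
```

```text
grasp pt [ 627.6 -234.1  101.1] shift [-0.1 -1.2  3.7] F [ 0.3 -0.6 -1.2] 37.55
jaw -96.02 spin -0.02 (mod 90) 1.26
```

>>> {"api": "drive_tool", "payload": {"rows": [{"offset":[0,-1.2,2],"spin":0,"jaw":38},{"offset":[0,0,1],"spin":0,"jaw":38},{"offset":[0,0,0.6],"spin":0,"jaw":38},{"offset":[0,0,0],"spin":0,"jaw":38}]}}

```text
clock: 37.95
eef_pos: [627.3, -233.3, 175.6]
eef_rot: [-3.134, -0.005, -0.105]
wrist_force: [-0.5, 1.1, 4.6]
finger_gap: 44.1
```

>>> {"api": "drive_tool", "payload": {"rows": [{"offset":[0,0,-0.3],"spin":0,"jaw":38},{"offset":[0,0,0],"spin":0,"jaw":46},{"offset":[0,0,0],"spin":0,"jaw":50},{"offset":[0,0,0],"spin":0,"jaw":94},{"offset":[0,0,0],"spin":0,"jaw":94},{"offset":[0,0,-20],"spin":0,"jaw":94},{"offset":[0,0,-40],"spin":0,"jaw":94},{"offset":[0,0,-45],"spin":0,"jaw":94},{"offset":[0,0,-20],"spin":0,"jaw":94},{"offset":[0,0,0],"spin":0,"jaw":94},{"offset":[0,0,0],"spin":0,"jaw":94},{"offset":[0,0,0],"spin":0,"jaw":94}]}}

```text
clock: 39.15
eef_pos: [626.2, -234.2, 298.2]
eef_rot: [-3.133, -0.002, -0.105]
wrist_force: [0.1, -0.1, -0.7]
finger_gap: 94.0
```

```bash
python3 - <<'E'
from h import *
c=cam("wrist");measure(c,627,-233,116,31,False)
a=cv2.resize(c["color"],(400,300));b=cam("side");P=cloud(b)
measure(b,627,-233,116,31,False);measure(b,472,-247,164,22,True)
cv2.imwrite("pics/w8.png",np.hstack([a,cv2.resize(b["color"],(400,300))]))
for n in("tea_bowl","honey_jar","vase"):
    cam("side");print(n,[np.round(r["uv"]) for r in finder.find_in("side",n)[:2]])
cam("top")
for n in("tea_bowl","honey_jar","vase"): print(n,[np.round(r["uv"]) for r in finder.find_in("top",n)[:1]])
E
```

```text
centre [ 627.5 -232.7] moment 627.6 -232.7 size [43.5 43.4] ang 84.1 z 114.5
centre [ 623.  -230.3] moment 623.1 -230.6 size [56.  52.7] ang 83.9 z 117.4
centre [ 464.9 -243.7] moment 464.9 -243.7 size [43.2 53. ] ang 18.4 z 163.5
tea_bowl [array([286., 240.])]
honey_jar [array([369., 137.])]
vase []
tea_bowl [array([220., 221.])]
honey_jar [array([369., 216.])]
vase [array([121., 198.])]
```

View pics/w8.png

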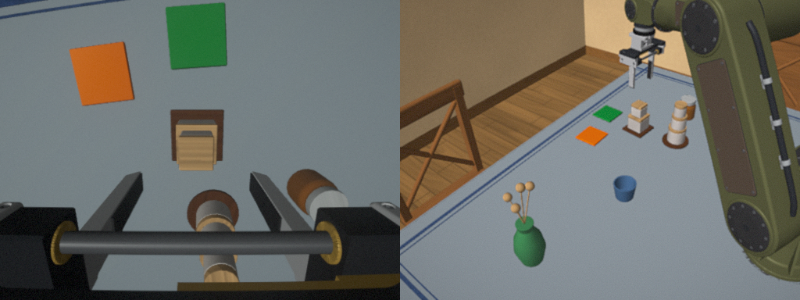

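```bash
python3 -c "
from cell import manip
print(manip.sign_off())"
```

```text
the job is handed in; nothing more can be done
None
```

Both stacks are up and the job is handed in at about 40 s of the 115 s allowed. The round stack runs large, medium, small on the round mat, and the small square tin sits on the large one on the dark-wood square mat. The green and orange mats were left alone.

**Round stack:** the last wrist views put the tins about 1.3 mm (large), 2.8 mm (medium) and 2.1 mm (small) off the mat centre. Each tin is about 1.6 mm or less off the one below.

**Square stack:** both tins are within about 0.6 mm of the mat centre and within 0.2° of its sides.

**Bystanders:** the tea bowl, honey jar and vase show where they were in the final pictures. The finder missed the vase in the side camera, but it is visible there and was found in the top camera.

Three checks came out less cleanly:
- **Joint limit:** while I was turning to check the stack, joint 6 read 2.554 against its 2.55 limit. The arm stopped at that limit, so the overshoot may be sensor noise, but I can't rule out that it counts. The tool kept a tilt of about 0.5° from then on, with no visible effect.
- **Side camera:** its final stack measurements came out 4–8 mm away from the wrist camera's. They took in the tins' sides (tops measured 53–56 mm instead of 44), so I did not use them.
- **Held tins:** measurements of tins while gripped also disagreed by a few mm, because the fingers got into the outline. I went by the views after release.

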